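Unlock the drop box and hold the sprung lock turned

ROBOT

A 6-joint arm with a two-finger parallel gripper is mounted at the origin on a cart in front of the work surface, level with it; the furniture and walls round the work are solid. World frame = base frame: x ahead of the robot, y to its left, z up, the work surface at z = 0. Lengths are in m, angles in rad, forces in N, time in s.
With the tool pointing down it reaches from about 0.15 to 0.775 m from the base axis. Payload 6.1 kg.
Tool frame: the origin (TCP) lies midway between the tips of the shut fingers; the grasp point (between the pads) lies r.pinch_z behind it (r.pinch_z is the distance from the TCP to the grasp point, in m); x points along the fingers, z is the direction in which the jaws open and shut, and the axes are right-handed (so a half turn about x gives the same grasp; the last joint's range is limited). The gripper opens to 85 mm and grips with 20 to 120 N. Pads are 22 mm wide; open, the fingers measure 114 mm over their backs; the gripper's body (76 mm by 85 mm) begins 54 mm behind the grasp point. The pads swing forward as they close: fully open they stand 13 mm farther back than shut.
Start: joints at [1.346, 0.126, -0.04, 1.405, 0, 1.571], TCP at [0.117, 0.512, 0.231] pointing down, gripper open.
Joint ranges: [-2.72, 2.72], [-0.95, 1.95], [-1.27, 1.35], [-1.78, 2.02], [-1.46, 1.47], [-3.14, 3.14]. Speed limits (rad/s): [2.39, 2.39, 3.01, 3.14, 3.14, 3.14].

INTERFACE

Orientations are given as a rotation vector (axis times angle).
In Python, from rig import monitor, optics, workorder, r gives the robot as it stands. The module is installed in compiled form; this text tells all that it offers.
- The arm moves only by the tool move_arm, never from a script. Its arguments are lists of equal length, an entry for each row: "linear": the shift along the tool's x, y, z in units of 60 mm (1.0 is 60 mm), a list of three; "twist": the turn about the tool's x in units of 10 degrees (1.0 is 10 degrees). In form: {"linear": [[x, y, z], ...], "twist": [twist, ...]}. A call has 1 to 12 rows; each row is the pose to reach, as a shift and turn from the pose measured when the call began, along the tool's axes at that moment; what a row does not reach only later rows make up. A row lasts 1/8 s, in which the tool goes at most 62.5 mm and 10.7 degrees, less where a joint would pass 70% of its speed; a pose out of reach is approached as far as the arm can. A call with a gripper value outside its range is refused whole. "jaw" is the finger opening in mm, from 0 to 85.4, set as the call begins (left out, the last holds). The fingers move at their own pace and stop on an object; "force" is the grip in N (left out, the last holds). Time passes only in rows, so rows that repeat a pose let the fingers close. It gives the time, the measured TCP pose, the force and the opening at its end, in the units of the state.
- monitor.get_obs(): the state, without advancing time (a new reading comes with each control period).
- optics.read_camera(name): name is "scene" or "top" or "wrist"; returns a dict with "img" (420x560x3 uint8, red, green, blue), "fovy" (degrees; the focal length in pixels is half the picture's height over the tangent of half this angle, whatever the lens; pixels are square), "cx", "cy" (the principal point, pixels), "T" (4x4, takes a point from camera to world coordinates). Camera axes: x right, y down, z forward; pixel columns grow to the right and rows downward; lengths in m; the calibration is good to about 2 mm. A picture is of the moment at which its call begins. There is no depth.
- workorder.job_done(): hands the job in, once; it reports no verdict.
The state is a dict: "time_s": time; "qpos": joint angles; "dq": joint speeds; "joint_efforts": joint torques, N m; "tcp_pos": TCP position; "ee_rot": TCP orientation; "force": force on the tool from outside, world axes, zero at the start; "torque": the same for the moment, N m; "opening": opening from 0.0 (shut) to 1.0 (fully open).
Only numpy, scipy, OpenCV 4.12 (cv2) and the standard library are available. Lean on these libraries where they do the work, as an engineer would, in place of code of your own. Each camera call takes 0.05 s, during which the arm holds its last target.

TASK

Take the key with the square bow out of the key stand, turn it so that its bit matches the keyhole in the lid of the steel drop box, and push it fully home, wiggling it if the sticky pins catch it. Then turn it a quarter turn clockwise (seen from above) up to the stop, and finish still gripping the key and holding the lock turned against its return spring; leave the other two keys in the stand and the other things on the desk where they are.

Things in the scene. Friction and masses are not known exactly. Their poses are not given: they have to be found in the camera images.
- key_square: Steel cabinet key with a square bow, standing bow up in one of the three pockets of the key stand (any of them); about 50 g. Origin on the shank axis at the underside of the collar; z up the shank to the bow, x the way the bit points. Collar: disc 17 mm across, z = 0 to +5 mm, with a nib 6 mm wide that reaches to x = +20 mm, on the side of the bit
- key_bow (a point): Where to grip the square-bow key: middle of its bow, 28 mm above the key's origin on the shank axis; axes as the key. The bow is a flat steel plate with a small square window, 28 mm wide (x, -14 to +14), 8 mm thick (y), 30 mm high (12 to 42 mm above the key's origin): grip it from above across the 8 mm thickness
- key_tip (a point): Lower end of the square-bow key, 40 mm below its origin; axes as the key. Shank 8 mm round with a cone tip over the last 8 mm (3 mm across at the end). Bit: a flag 5 mm thick (y) that reaches to 15 mm from the axis along the key's +x, from 12 to 34 mm below the key's origin, lower edge rounded
- key_round: Key with a round bow (disc 31 mm across, 8 mm thick), otherwise the same and same origin and axes; it stays in the stand
- key_tee: Key with a T-shaped bow (bar 36 mm long, 10 mm thick, on a 10 mm stem, top at z = +42 mm), otherwise the same and same origin and axes; it stays in the stand
- key_stand: Fixed black plastic block 176 x 52 x 46 mm (x, y, z), origin at the centre of its underside, three keyhole pockets along its x at -52, 0 and +52 mm. The keys stand in them with bits towards the stand's +x and collars on its top face (z = 46 mm); a key is drawn straight up 42 mm to clear it. Clearance 1.3 mm round the shank, 1 mm each side of the bit
- lock_box: Fixed grey steel drop box 184 x 224 mm, lid at 86 mm, with a letter slit in the far part of the lid and a square steel lock face, 48 x 48 mm, in the near part. Origin at the centre of its underside, x towards the hinged far side, z up. A bolt along the front is drawn back as the lock turns
- keyhole (a point): Lock axis at the upper side of the lock face: x = -35, y = 0, z = 90 mm of the box, axes as the box. Square hole 10.6 mm wide for the shank, with a slot 7 mm wide for the bit reaching 17 mm towards +x. The key enters straight down, its x (bit) along this +x, and is home when its collar lies on the face (key origin at this point). It can turn only within 3 mm of home
- lock_pins (a point): In the lock, 22 mm below the keyhole's centre. Two pairs of sticky pins, 18 and 27 mm below the lock face, reach 2.5 mm into the bit slot from both sides and catch the rounded lower edge of the bit: a straight push of about 5 to 12 N takes the bit past each pair, and wiggling the key by about 0.1 rad about the vertical eases it. The face plate is 8 mm thick; a turned key is caught under it
- lock_plug (a joint): Rotation of the lock cylinder, rad: 0 = keyhole lined up, grows as the key is turned clockwise seen from above, stop at 1.5. A return spring (up to 0.07 N m at the stop) turns it back to 0 when the key is let go. The bit has about 0.1 rad of play in it, so the key itself turns about 1.55 to 1.6 rad to the stop
- bulldog_clip: Black spring clip, 32 x 21 x 34 mm, loose, bystander; origin at the centre of its underside
- hole_punch: Black two-hole punch, 88 x 118 x 52 mm, loose, bystander; origin at the centre of its underside
- tape_roll: Roll of brown tape lying flat, 96 mm across, 48 mm high, loose, bystander; origin at the centre of its underside
- marker: White and black marker pen lying, 135 mm long, loose, bystander; origin at the centre of its underside
- usb_stick: Small red memory stick, 58 x 18 x 9 mm, loose, bystander; origin at the centre of its underside

How it is judged:
By the outcome, as a careful person would: the job done as asked, in the order asked, and still so for the second after the job is handed in, while the arm keeps its last pose, push and grip.
It also fails if it takes over 58 s, if anything falls off the work surface, if the arm or the gripper's body presses on something with over 40 N, if the wrist force passes 120 N, or if a joint passes its speed limit or range.

## Working session

There is one attempt and no reset: what is moved stays moved. The work goes in short steps, Python scripts to look and compute and a tool call to move; the robot and the scene stay as the last step left them, time stands still between calls to the robot, and variables do not carry over. Pictures are saved under pics/ and viewed, and the job is handed in when it is done.

Besides the shell and the picture viewer there is one more tool, called after ">>>" as name([rows], argument=value, ...), one row to a line, values as JSON. move_arm: Moves the arm, as the interface text tells. Its arguments: {"type":"object","properties":{"linear":{"type":"array","items":{"type":"array","items":{"type":"number"}}},"twist":{"type":"array","items":{"type":"number"}},"jaw":{"type":"number"},"force":{"type":"number"}},"required":["linear","twist"]}

```bash
mkdir -p pics; python3 - <<'E'
from rig import monitor, optics, workorder, r
import cv2
o=monitor.get_obs();print(o, r.pinch_z)
for n in ["scene","top","wrist"]:
    c=optics.read_camera(n);print(n,c["fovy"],c["cx"],c["cy"],c["T"].tolist() if hasattr(c["T"],'tolist') else c["T"])
    cv2.imwrite(f"pics/{n}0.png",c["img"][:,:,::-1])
E
```

```text
{'time_s': 0.0, 'qpos': array([ 1.34600181e+00,  1.26416225e-01, -4.05990036e-02,  1.40537110e+00,
       -4.39272008e-06,  1.57080308e+00]), 'dq': array([-3.23446342e-04,  1.52468271e-03, -4.00366663e-04, -2.08911774e-04,
        4.19814798e-05,  9.53345865e-04]), 'joint_efforts': array([ 2.89376367e-04, -4.35909784e+01,  3.52925563e+01,  1.72560511e-02,
       -1.61669723e-04, -1.41577043e-06]), 'tcp_pos': array([0.1169404 , 0.5114122 , 0.23051357]), 'ee_rot': array([-1.04303591,  1.30845892,  1.04137305]), 'force': array([-0.39924153, -0.23341048, -0.09048111]), 'torque': array([0.03975772, 0.02147083, 0.07823887]), 'opening': 1.0046182407766524} 0.0187
scene 53.42781965679315 276.3615707600728 212.4293030263967 [[-0.8724871428550456, -0.3442526202099182, 0.34677992881832903, 0.1536167100315992], [-0.4886366300448407, 0.613728925390827, -0.620137928139412, 0.6406509631097995], [0.000655233592762034, -0.7105117448833811, -0.7036850368252209, 0.8662127788465458], [0.0, 0.0, 0.0, 1.0]]
top 54.64149146674396 277.349626752264 217.1133236420894 [[0.004214701438074056, -0.9834561002633981, 0.18109758459597575, 0.3094507129042569], [-0.9999898509888532, -0.004433303493426938, -0.0008023337375356392, -0.06857131089165351], [0.0015919205630670508, -0.18109236503741363, -0.9834648042070834, 1.4441031477450452], [0.0, 0.0, 0.0, 1.0]]
wrist 64.88051449134822 281.3090146092681 210.80820811526326 [[0.2226664570859575, 0.9405804047720131, 0.2563750203270656, 0.05296001078028414], [0.974892525256974, -0.21427489897621302, -0.06058739032846537, 0.5259884000432997], [-0.002052580538621348, 0.2634288705279845, -0.9646766386128998, 0.3730517373157968], [0.0, 0.0, 0.0, 1.0]]
```

View pics/scene0.png

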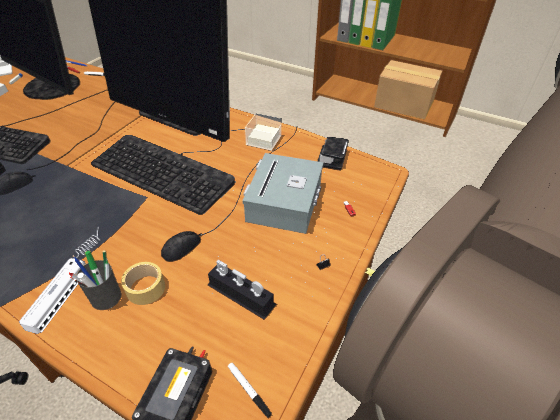

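View pics/top0.png

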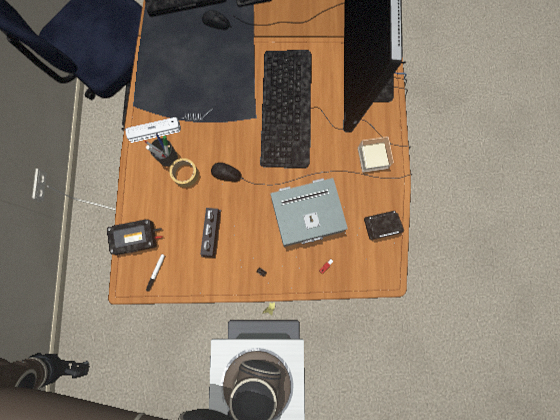

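View pics/wrist0.png

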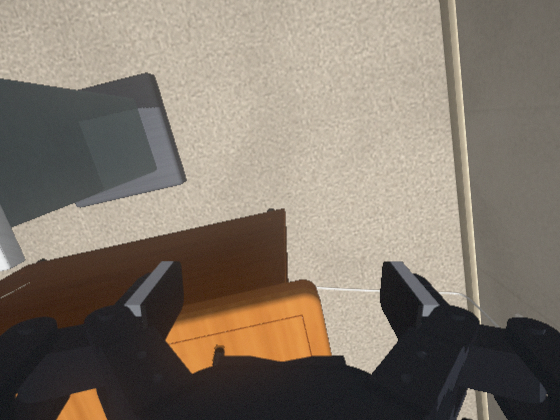

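```bash
cat > h.py <<'E'
import numpy as np, cv2
from rig import monitor, optics, workorder, r
from scipy.spatial.transform import Rotation as R
def cam(n):
    c=optics.read_camera(n); c["f"]=210/np.tan(np.radians(c["fovy"])/2); c["T"]=np.array(c["T"]); return c
def proj(c,P):
    P=np.atleast_2d(P); q=(P-c["T"][:3,3])@c["T"][:3,:3]
    return np.c_[c["cx"]+c["f"]*q[:,0]/q[:,2], c["cy"]+c["f"]*q[:,1]/q[:,2]]
def onplane(c,uv,z):
    uv=np.atleast_2d(uv); d=np.c_[(uv[:,0]-c["cx"])/c["f"],(uv[:,1]-c["cy"])/c["f"],np.ones(len(uv))]@c["T"][:3,:3].T
    o=c["T"][:3,3]; return o+d*((z-o[2])/d[:,2])[:,None]
def crop(c,u0,v0,w,h,s,name):
    i=c["img"][v0:v0+h,u0:u0+w,::-1]
    cv2.imwrite("pics/"+name,cv2.resize(i,None,fx=s,fy=s,interpolation=cv2.INTER_CUBIC))
E
python3 - <<'E'
from h import *
c=cam("top");crop(c,190,160,170,130,4.7,"topz.png")
c=cam("scene");crop(c,195,145,140,180,3.3,"scz.png")
E
```

```text
(no output)
```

View pics/topz.png

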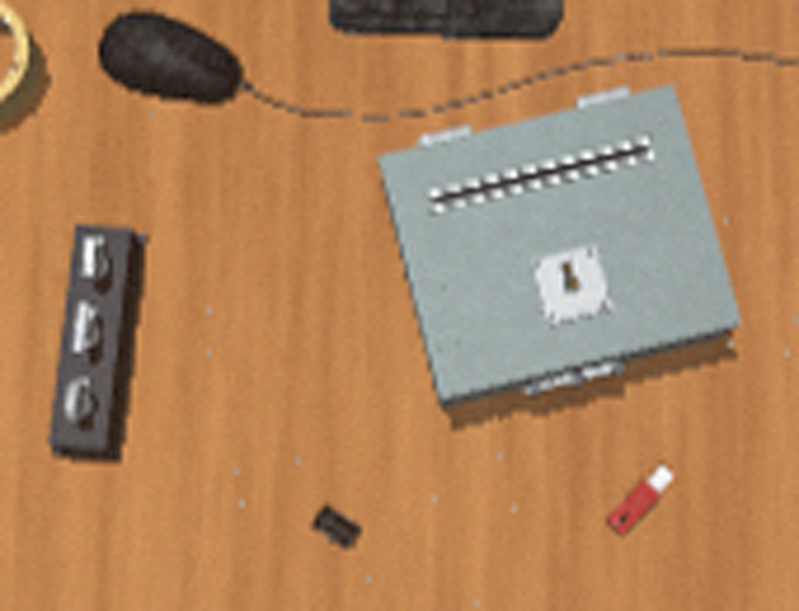

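View pics/scz.png

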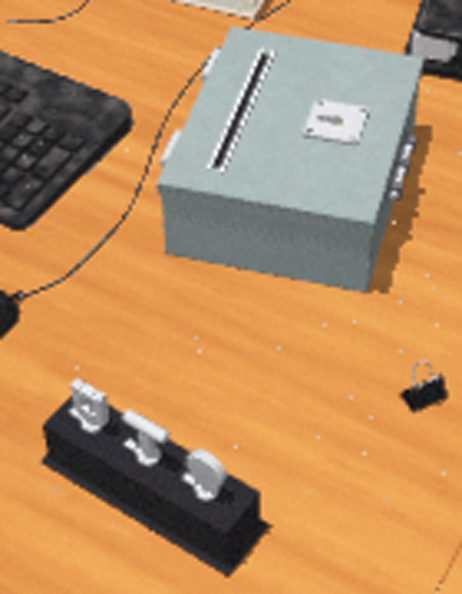

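```bash
python3 - <<'E'
from h import *
c=cam("top");s=4.7;o=np.array([190,160])
def w(p,z): return onplane(c,np.array(p)/s+o-0.4,z)[:,:2]
st=w([(77,227),(135,233),(107,455),(52,450)],.046)
print(st, st.mean(0)); d=(st[0]+st[1]-st[2]-st[3])/2; print(np.linalg.norm(d),np.degrees(np.arctan2(d[1],d[0])))
b=w([(380,157),(672,88),(738,322),(441,403)],.086)
print(b,b.mean(0)); d=(b[0]+b[1]-b[2]-b[3])/2; print(np.linalg.norm(d),np.degrees(np.arctan2(d[1],d[0])))
e=(b[0]+b[3]-b[1]-b[2])/2; print(np.linalg.norm(e),np.degrees(np.arctan2(e[1],e[0])))
print("hole",w([(568,266),(572,285),(570,275)],.09), "sqbow",w([(94,245)],.088))
c=cam("scene")
s=3.3;o=np.array([195,145])
print("scene: hole",w([(330,120)],.09),"sqbow top",w([(88,388)],.088), "face corners",w([(317,100),(367,107),(360,143),(305,137)],.09).mean(0))
o=monitor.get_obs();print(R.from_rotvec(o["ee_rot"]).as_matrix())
E
```

```text
[[0.59866857 0.18097841]
 [0.59429214 0.13752476]
 [0.42864324 0.15293352]
 [0.43212017 0.19325933]] [0.51343103 0.16617401]
0.16667465723840919 -4.764768054507288
[[ 0.64362221 -0.04563153]
 [ 0.69680996 -0.26011899]
 [ 0.52278228 -0.30405619]
 [ 0.4633402  -0.09047945]] [ 0.58163866 -0.17507154]
0.18263224976810838 14.067850505825552
0.22131677146869652 104.74122809114604
hole [[ 0.56246609 -0.18184037]
 [ 0.54856765 -0.18457313]
 [ 0.55587663 -0.18321192]] sqbow [[0.57674459 0.16071092]]
scene: hole [[ 0.55314337 -0.18056888]] sqbow top [[0.56907416 0.16447281]] face corners [ 0.5467572  -0.18189489]
[[-9.03617662e-05 -9.74850430e-01  2.22860114e-01]
 [-3.21933467e-04  2.22860131e-01  9.74850377e-01]
 [-9.99999944e-01  1.63430730e-05 -3.33975013e-04]]
```

>>> move_arm([
  [0.5,-8.16,-4.05],
  [0.5,-8.16,-4.05],
  [0.5,-8.16,-4.05],
  [0.5,-8.16,-4.05],
  [0.5,-8.16,-4.05],
  [0.5,-8.16,-4.05],
  [0.5,-8.16,-4.05],
  [0.5,-8.16,-4.05],
  [0.5,-8.16,-4.05],
  [0.5,-8.16,-4.05],
  [0.5,-8.16,-4.05],
  [0.5,-8.16,-4.05],
], twist=[-0.81,-0.81,-0.81,-0.81,-0.81,-0.81,-0.81,-0.81,-0.81,-0.81,-0.81,-0.81], jaw=85)

```text
time_s: 1.85
tcp_pos: [0.5393, 0.1666, 0.2015]
ee_rot: [-1.149, 1.247, 1.149]
force: [-0.5, -1.4, -0.3]
opening: 0.995
```

```bash
python3 - <<'E'
from h import *
o=monitor.get_obs();print(o["time_s"],o["qpos"],o["tcp_pos"],R.from_rotvec(o["ee_rot"]).as_matrix())
c=cam("wrist");crop(c,0,0,560,420,1.4,"w1.png");np.save("w1.npy",c,allow_pickle=True)
E
```

```text
1.85 [ 2.99634621e-01  2.01817860e-01 -1.41864161e-02  1.35482896e+00
 -1.37831273e-04  3.81539331e-01] [0.53927928 0.16656013 0.20152275] [[ 5.42066931e-06 -9.96647684e-01  8.18131644e-02]
 [-1.42584170e-04  8.18131628e-02  9.96647674e-01]
 [-9.99999990e-01 -1.70677596e-05 -1.41662701e-04]]
```

View pics/w1.png

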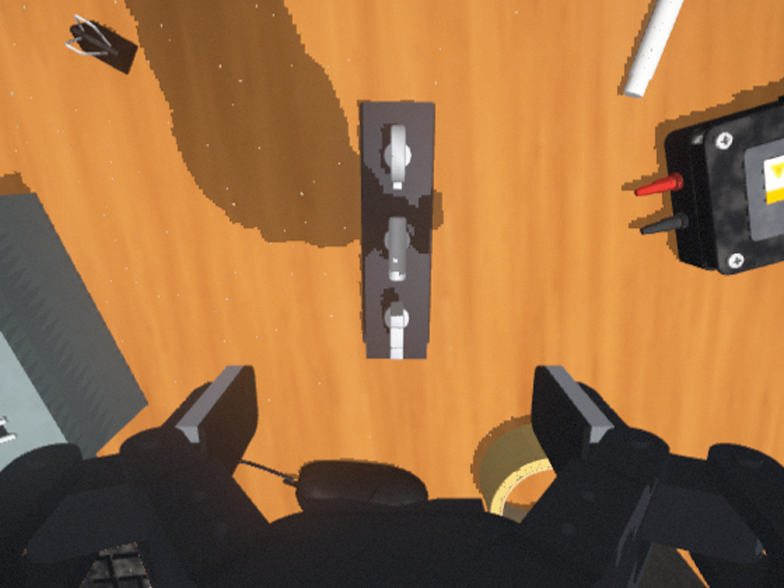

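```bash
python3 - <<'E'
from h import *
c=np.load("w1.npy",allow_pickle=True).item()
crop(c,240,60,90,210,4,"w1z.png")
E
```

```text
(no output)
```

View pics/w1z.png

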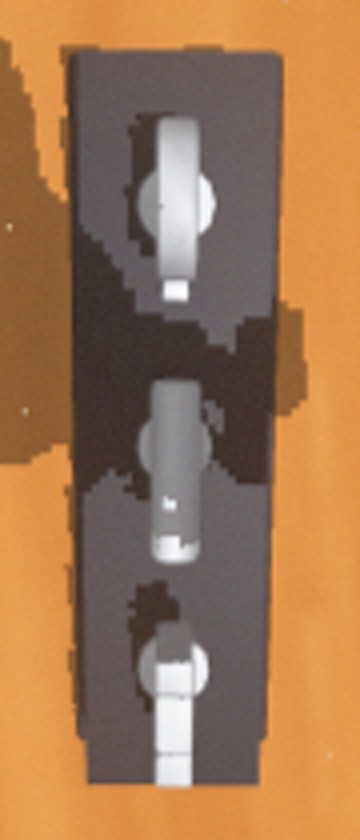

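```bash
python3 - <<'E'
from h import *
c=np.load("w1.npy",allow_pickle=True).item()
w=lambda p,z:onplane(c,np.array(p)/4+[240,60]-.4,z)[:,:2]
st=w([(75,52),(282,52),(268,738),(78,738)],.046);print(st,st.mean(0))
d=(st[2]+st[3]-st[0]-st[1])/2;e=(st[0]+st[3]-st[1]-st[2])/2
print(np.linalg.norm(d),np.degrees(np.arctan2(d[1],d[0])),np.linalg.norm(e))
k=w([(177,205),(175,450),(174,668)],.051);print("collars",k)
d=k[2]-k[0];print(np.linalg.norm(d),np.degrees(np.arctan2(d[1],d[0])))
# bow top edges of square: near end, z=.088
print("bow top",w([(155,662),(192,662),(155,785),(192,785)],.088))
E
```

```text
[[0.43349655 0.15526425]
 [0.43704265 0.19853893]
 [0.58991506 0.18618579]
 [0.58620639 0.14067473]] [0.51166516 0.17016593]
0.15338385012300038 -5.038641143274013 0.044540819360831894
collars [[0.46600943 0.1741018 ]
 [0.51804403 0.16950321]
 [0.5688462  0.16519575]]
0.10322169729835029 -4.949678515515128
bow top [[0.55525466 0.1622541 ]
 [0.55586564 0.16974654]
 [0.58206638 0.15999645]
 [0.58269278 0.16768669]]
```

>>> move_arm([
  [0.3,-0.5,0.01],
  [0.6,-0.5,0.01],
  [1.1,-0.5,0.01],
  [1.5,-0.5,0.01],
  [1.9,-0.5,0.01],
  [2.2,-0.5,0.01],
  [2.36,-0.5,0.01],
  [2.39,-0.5,0.01],
  [2.39,-0.5,0.01],
], twist=[0,0,0,0,0,0,0,0,0], jaw=45)

```text
time_s: 3.02
tcp_pos: [0.5696, 0.1651, 0.059]
ee_rot: [-1.15, 1.245, 1.148]
force: [0.7, -0.6, 0.7]
opening: 0.522
```

```bash
python3 - <<'E'
from h import *
o=monitor.get_obs();print(o["time_s"],o["qpos"],o["tcp_pos"],o["force"])
c=cam("wrist");crop(c,0,0,560,420,1.4,"w2.png");np.save("w2.npy",c,allow_pickle=True)
E
```

```text
3.025 [ 2.82256583e-01  3.03361903e-01 -2.00110888e-01  1.06602709e+00
 -2.19338489e-04  3.63541365e-01] [0.56959128 0.16511347 0.05897675] [ 0.65824658 -0.5562164   0.7401257 ]
```

View pics/w2.png

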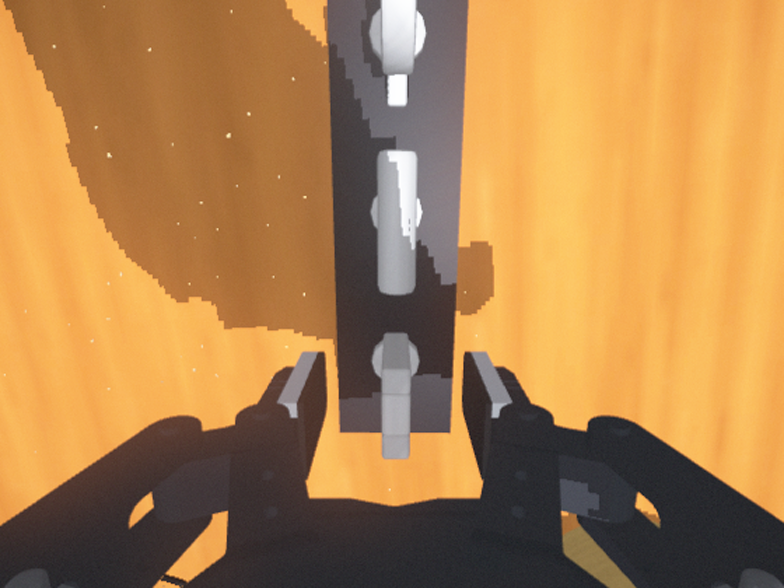

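>>> move_arm([
  [0,0,0],
  [0,0,0],
  [0,0,0],
  [0,0,0],
  [0,0,0],
  [0,0,0],
  [0,0,0],
], twist=[0,0,0,0,0,0,0], jaw=0, force=70)

```text
time_s: 3.95
tcp_pos: [0.5701, 0.1651, 0.0597]
ee_rot: [-1.15, 1.244, 1.147]
force: [-1.2, 0.0, 6.3]
opening: 0.081
```

>>> move_arm([
  [-0.1,0,0],
  [-0.25,0,0],
  [-0.45,0,0],
  [-0.65,0,0],
  [-0.85,0,0],
  [-1.1,0,0],
  [-1.4,0,0],
  [-1.7,0,0],
  [-2.0,0,0],
  [-2.0,0,0],
  [-2.0,0,0],
], twist=[0,0,0,0,0,0,0,0,0,0,0])

```text
time_s: 5.32
tcp_pos: [0.5697, 0.165, 0.1794]
ee_rot: [-1.15, 1.245, 1.148]
force: [0.8, -0.0, -1.2]
opening: 0.078
```

```bash
python3 - <<'E'
from h import *
o=monitor.get_obs();print(o["time_s"],o["qpos"],o["tcp_pos"],o["force"],o["torque"])
c=cam("wrist");crop(c,0,0,560,420,1.4,"w3.png");np.save("w3.npy",c,allow_pickle=True)
c=cam("scene");crop(c,180,130,160,180,3.3,"s3.png")
E
```

```text
5.325 [ 2.82096329e-01  2.57063065e-01  7.18185364e-03  1.31867142e+00
 -3.31669111e-04  3.63582267e-01] [0.56967094 0.16500305 0.17935139] [ 0.77774096 -0.02912126 -1.15946382] [-0.00611565  0.03541767  0.00977126]
```

View pics/w3.png

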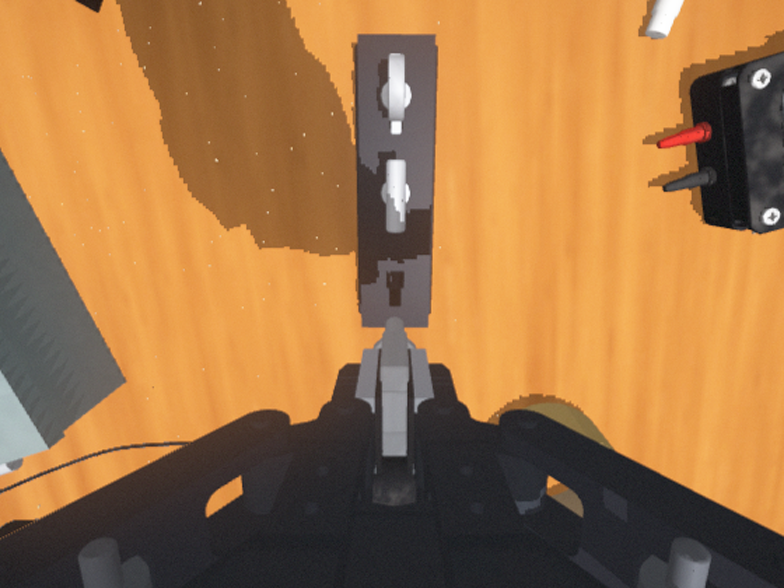

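View pics/s3.png

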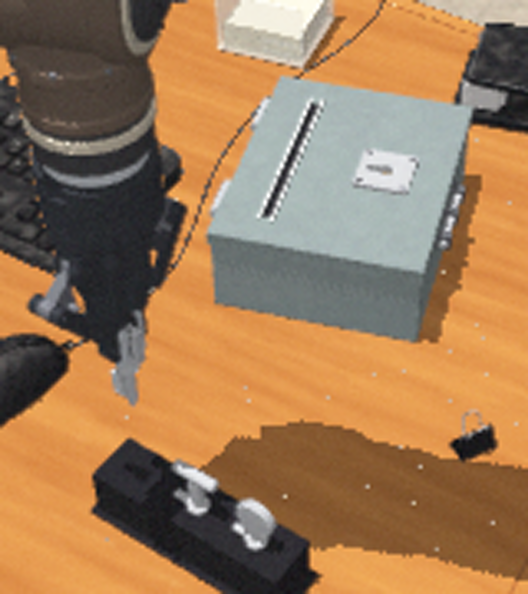

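>>> move_arm([
  [-0.18,-0.51,-5.69],
  [-0.18,-0.51,-5.69],
  [-0.18,-0.51,-5.69],
  [-0.18,-0.51,-5.69],
  [-0.18,-0.51,-5.69],
  [-0.18,-0.51,-5.69],
  [-0.18,-0.51,-5.69],
  [-0.18,-0.51,-5.69],
  [-0.18,-0.51,-5.69],
  [-0.18,-0.51,-5.69],
  [-0.18,-0.51,-5.69],
], twist=[-1.91,-1.91,-1.91,-1.91,-1.91,-1.91,-1.91,-1.91,-1.91,-1.91,-1.91])

```text
time_s: 6.8
tcp_pos: [0.5722, -0.1771, 0.1897]
ee_rot: [-1.394, 1.078, 1.392]
force: [-0.1, -0.7, -0.8]
opening: 0.08
```

```bash
python3 - <<'E'
from h import *
o=monitor.get_obs();print(o["time_s"],o["qpos"],o["tcp_pos"],o["force"],R.from_rotvec(o["ee_rot"]).as_matrix())
c=cam("wrist");crop(c,0,0,560,420,1.4,"w4.png");np.save("w4.npy",c,allow_pickle=True)
crop(c,180,130,200,150,4,"w4z.png")
E
```

```text
6.8 [-3.00343662e-01  2.67916242e-01  4.39817743e-02  1.34556198e+00
  4.53070072e-04 -5.53420674e-01] [ 0.5721984  -0.17707703  0.18972547] [-0.10082554 -0.67291895 -0.76665404] [[ 1.37572613e-03 -9.68145573e-01 -2.50384219e-01]
 [ 4.82222159e-05 -2.50384392e-01  9.68146504e-01]
 [-9.99999053e-01 -1.34397852e-03 -2.97774225e-04]]
```

View pics/w4.png

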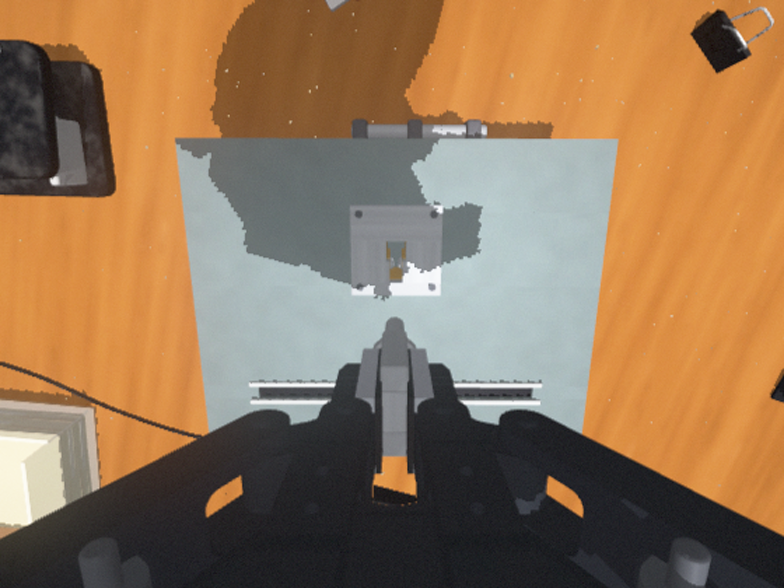

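View pics/w4z.png

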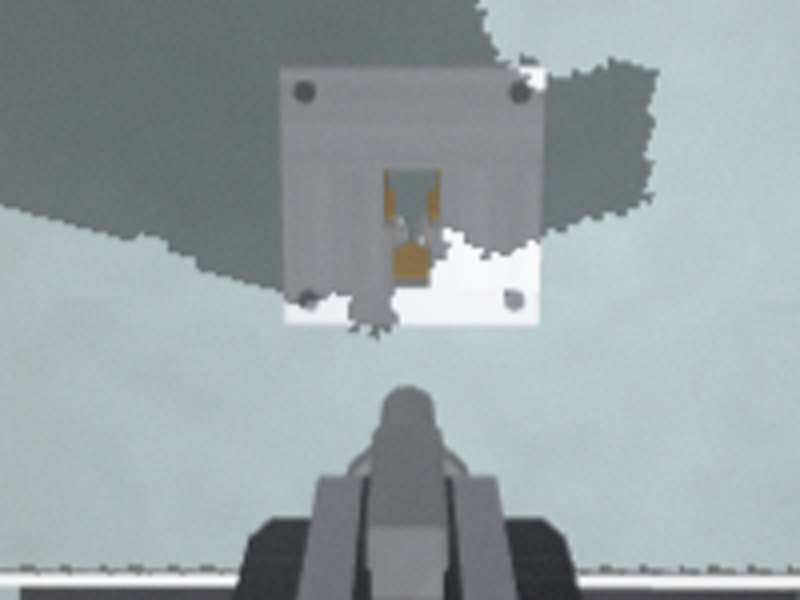

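```bash
python3 - <<'E'
from h import *
c=np.load("w4.npy",allow_pickle=True).item()
w=lambda p,z:onplane(c,np.array(p)/4+[180,130]-.4,z)[:,:2]
f=w([(281,67),(545,67),(541,324),(285,324)],.09);print(f,f.mean(0))
d=(f[2]+f[3]-f[0]-f[1])/2;e=(f[0]+f[3]-f[1]-f[2])/2
print(np.linalg.norm(d),np.degrees(np.arctan2(d[1],d[0])),np.linalg.norm(e))
X=np.array([.969,.249])
X=d/np.linalg.norm(d);Y=np.array([-X[1],X[0]])
h=w([(413,170),(411.5,286)],.09);print("hole edges",h,"axis from edges:",h[0]+.0053*X,h[1]-.017*X, "len",(h[1]-h[0])@X)
cand=f.mean(0)
T=np.array([.5722,-.1771])
for zt in [.0137]:
    k=w([(408.5,470)],.1897-zt+.0025); print("key collar col",k,(k-T)@Y)
k=w([(408,386)],.1897-.0137-.04+.004); print("tip near edge",k,(k-T)@X,(k-T)@Y)
# project key model
zo=.1897-.0137
for dx in (-.001,0,.001):
  print(dx,[((proj(c,np.r_[T+(x+dx)*X,zo+z])-[180,130]+.4)*4).round(0).tolist() for x,z in ((-.004,-.032),(-.0015,-.04),(-.0085,.0025),(-.014,.042))])
E
```

```text
[[ 0.53175769 -0.21187372]
 [ 0.51982659 -0.16579685]
 [ 0.56618121 -0.15321212]
 [ 0.57837941 -0.20027076]] [ 0.54903622 -0.18278837]
0.048035516863252775 14.582202279456917 0.04810521258255379
hole edges [[ 0.54384624 -0.18413536]
 [ 0.56516697 -0.17888076]] axis from edges: [ 0.54897551 -0.18280098] [ 0.54871458 -0.18316083] len 0.021956878624084544
key collar col [[ 0.56727131 -0.17891211]] [-0.00051285]
tip near edge [[ 0.5687755  -0.17860419]] [-0.0036929] [-0.00059355]
-0.001 [[[412.0, 386.0]], [[412.0, 385.0]], [[413.0, 438.0]], [[414.0, 529.0]]]
0 [[[412.0, 392.0]], [[412.0, 391.0]], [[413.0, 445.0]], [[414.0, 539.0]]]
0.001 [[[412.0, 399.0]], [[412.0, 398.0]], [[413.0, 453.0]], [[414.0, 548.0]]]
```

>>> move_arm([
  [0,0.2,0.01],
  [0.2,0.384,0.013],
  [0.45,0.384,0.013],
  [0.62,0.384,0.013],
  [0.65,0.384,0.013],
  [0.65,0.384,0.013],
  [0.65,0.384,0.013],
], twist=[0,0,0,0,0,0,0])

```text
time_s: 7.72
tcp_pos: [0.5501, -0.1823, 0.1511]
ee_rot: [-1.394, 1.078, 1.391]
force: [0.3, -0.7, -0.4]
opening: 0.075
```

```bash
python3 - <<'E'
from h import *
o=monitor.get_obs();print(o["time_s"],o["tcp_pos"],o["force"],R.from_rotvec(o["ee_rot"]).as_matrix())
c=cam("wrist");np.save("w5.npy",c,allow_pickle=True)
crop(c,180,170,200,150,4,"w5z.png")
c=cam("scene");np.save("s5.npy",c,allow_pickle=True);crop(c,250,130,100,80,7,"s5z.png")
E
```

```text
7.725 [ 0.55014423 -0.18231264  0.1510921 ] [ 0.33997698 -0.71814184 -0.40573416] [[ 2.05298246e-03 -9.68173154e-01 -2.50272911e-01]
 [-2.29204250e-04 -2.50273887e-01  9.68175051e-01]
 [-9.99997866e-01 -1.93028279e-03 -7.35717304e-04]]
```

View pics/w5z.png

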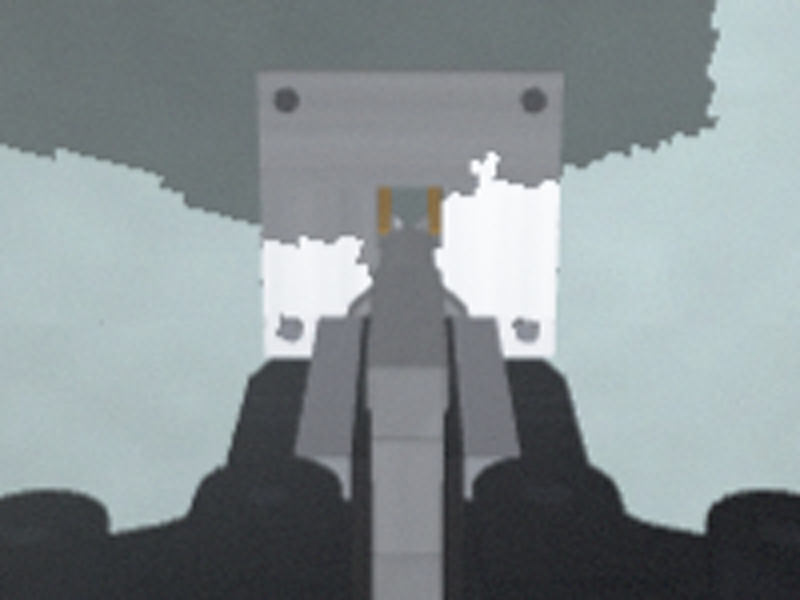

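View pics/s5z.png

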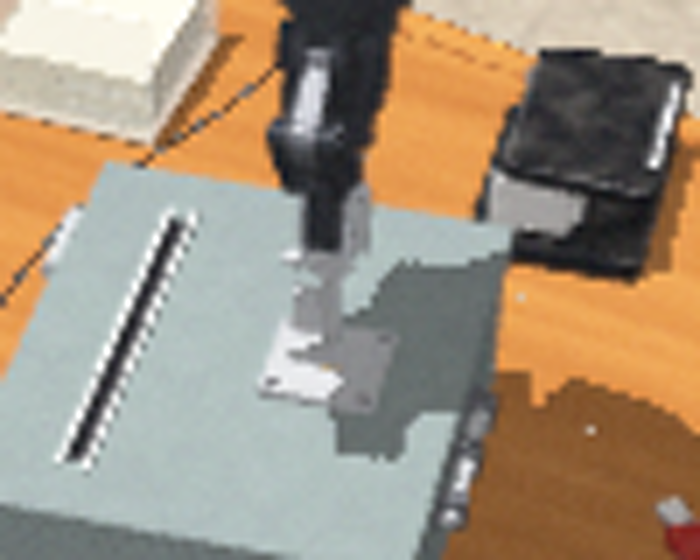

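>>> move_arm([
  [0.05,0.005,0.005],
  [0.12,0.005,0.005],
  [0.2,0.005,0.005],
  [0.28,0.005,0.005],
  [0.36,0.005,0.005],
  [0.44,0.005,0.005],
  [0.5,0.005,0.005],
  [0.5,0.005,0.005],
], twist=[0,0,0,0,0,0,0,0])

```text
time_s: 8.82
tcp_pos: [0.5497, -0.1821, 0.1209]
ee_rot: [-1.394, 1.078, 1.391]
force: [0.4, -0.9, -0.5]
opening: 0.077
```

```bash
python3 - <<'E'
from h import *
o=monitor.get_obs();print(o["time_s"],o["tcp_pos"],o["force"],o["torque"])
c=cam("wrist");np.save("w6.npy",c,allow_pickle=True)
crop(c,180,190,200,150,4,"w6z.png")
E
```

```text
8.825 [ 0.54967363 -0.18213046  0.12089635] [ 0.36326414 -0.85316844 -0.45060739] [ 0.00780798  0.0252357  -0.00628118]
```

View pics/w6z.png

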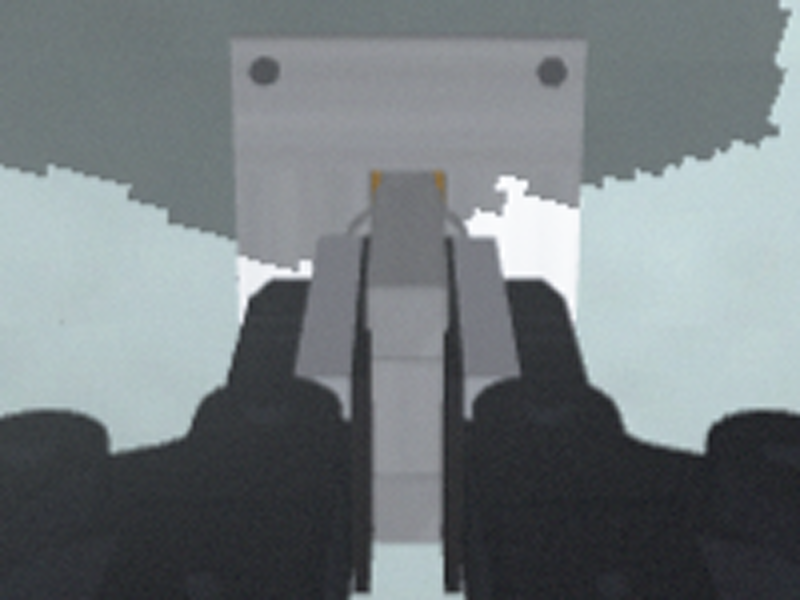

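>>> move_arm([
  [0.05,0,0],
  [0.08,0,0],
  [0.11,0,0],
  [0.14,0,0],
  [0.17,0,0],
  [0.2,0,0],
  [0.2,0,0],
], twist=[0,0.3,-0.3,0.3,-0.3,0,0])

```text
time_s: 9.75
tcp_pos: [0.5507, -0.1823, 0.1104]
ee_rot: [-1.396, 1.077, 1.389]
force: [0.3, 0.4, 5.1]
opening: 0.078
```

>>> move_arm([
  [0.05,-0.01,0],
  [0.08,-0.01,0],
  [0.11,-0.01,0],
  [0.14,-0.01,0],
  [0.17,-0.01,0],
  [0.18,-0.01,0],
  [0.18,-0.01,0],
  [0.18,-0.01,0],
], twist=[0.5,-0.5,0.5,-0.5,0.5,-0.5,0,0])

```text
time_s: 10.75
tcp_pos: [0.552, -0.1827, 0.1036]
ee_rot: [-1.399, 1.076, 1.384]
force: [-7.3, 2.2, 21.5]
opening: 0.084
```

```bash
python3 - <<'E'
from h import *
o=monitor.get_obs();print(o["time_s"],o["qpos"],o["tcp_pos"],o["force"],o["torque"])
c=cam("wrist");np.save("w7.npy",c,allow_pickle=True)
crop(c,180,190,200,150,4,"w7z.png")
E
```

```text
10.75 [-3.19637445e-01  2.52310261e-01 -1.66620621e-01  1.14256276e+00
  2.05511690e-04 -5.71285971e-01] [ 0.55203649 -0.18265298  0.10359239] [-7.29937821  2.23768173 21.47085452] [ 0.29876998  1.60508521 -0.05738432]
```

View pics/w7z.png

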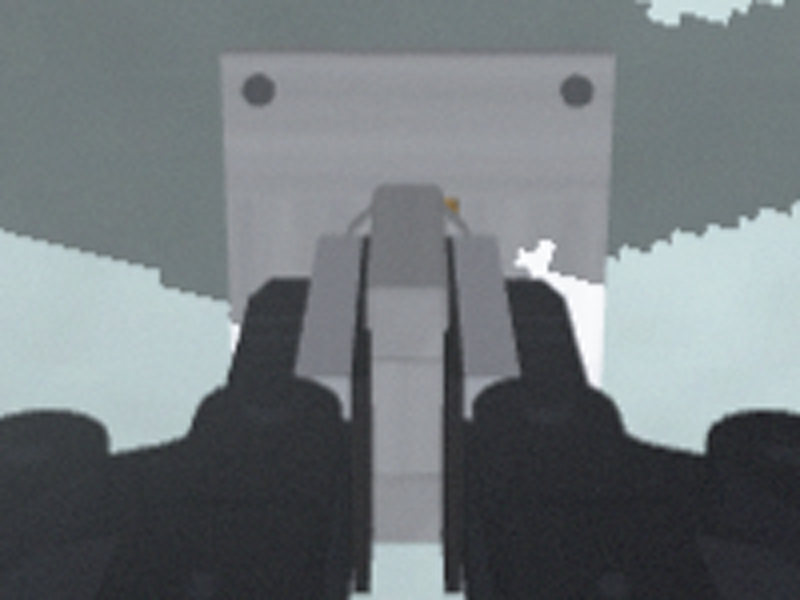

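```bash
python3 - <<'E'
from h import *
o=monitor.get_obs();M=R.from_rotvec(o["ee_rot"]).as_matrix();print(M)
E
```

```text
[[ 0.00889104 -0.96834866 -0.24944301]
 [-0.00274703 -0.24947559  0.96837719]
 [-0.9999567  -0.00792465 -0.00487818]]
```

>>> move_arm([
  [0.03,0.02,0],
  [0.03,0.035,0],
  [0.03,0.035,-0.003],
  [0.03,0.035,-0.005],
  [0.03,0.035,-0.007],
  [0.03,0.035,-0.01],
  [0.03,0.035,-0.01],
], twist=[0,0,0.6,1.2,1.8,2.4,3.0])

```text
time_s: 11.68
tcp_pos: [0.5513, -0.1836, 0.1037]
ee_rot: [-1.011, 1.318, 0.996]
force: [-0.9, 2.1, 11.0]
opening: 0.079
```

```bash
cat > st.py <<'E'
from h import *
o=monitor.get_obs();M=R.from_rotvec(o["ee_rot"]).as_matrix()
print(o["time_s"],"q6",o["qpos"][5],o["tcp_pos"].round(4),"F",o["force"].round(1),"T",o["torque"].round(2))
print("keyaw",np.degrees(np.arctan2(M[1,2],M[0,2]))-104.5, "tilt",M[:,0].round(4))
E
python3 st.py
```

```text
11.675 q6 -0.04772207604318526 [ 0.5513 -0.1836  0.1037] F [-0.9  2.1 11. ] T [0.59 0.24 0.08]
keyaw -30.219103663818927 tilt [ 0.0124 -0.0027 -0.9999]
```

>>> move_arm([
  [0.03,0.015,0.003],
  [0.03,0.015,0],
  [0.03,0.015,-0.003],
  [0.03,0.015,-0.005],
  [0.03,0.015,-0.008],
  [0.03,0.015,-0.01],
  [0.03,0.015,-0.01],
  [0.03,0.015,-0.01],
  [0.03,0.015,-0.01],
], twist=[0.7,1.4,2.1,2.8,3.5,4.2,4.8,5.3,5.3])

```text
time_s: 12.8
tcp_pos: [0.5507, -0.1847, 0.1037]
ee_rot: [-0.296, 1.538, 0.284]
force: [-3.4, -1.5, 10.5]
opening: 0.076
```

```bash
python3 st.py
```

```text
12.8 q6 0.876709027588189 [ 0.5507 -0.1847  0.1037] F [-3.4 -1.5 10.5] T [-0.21  0.85  0.01]
keyaw -83.26571891061144 tilt [ 0.0142 -0.0049 -0.9999]
```

>>> move_arm([
  [0.03,0.013,-0.006],
  [0.03,0.013,-0.006],
  [0.03,0.013,-0.006],
  [0.03,0.013,-0.006],
], twist=[0.3,0.6,0.8,0.8])

```text
time_s: 13.3
tcp_pos: [0.5504, -0.1849, 0.1037]
ee_rot: [-0.188, 1.548, 0.174]
force: [-4.1, -1.3, 11.0]
opening: 0.082
```

```bash
python3 st.py
```

```text
13.3 q6 1.0170723201065281 [ 0.5504 -0.1849  0.1037] F [-4.1 -1.3 11. ] T [-0.23  0.96  0.05]
keyaw -91.28695989215608 tilt [ 0.0158 -0.0071 -0.9999]
```

>>> move_arm([
  [0.03,0.01,-0.005],
  [0.03,0.01,-0.005],
  [0.03,0.01,-0.005],
  [0.03,0.01,-0.005],
], twist=[0.15,0.3,0.4,0.4])

```text
time_s: 13.8
tcp_pos: [0.5502, -0.185, 0.1037]
ee_rot: [-0.134, 1.551, 0.118]
force: [-3.3, -0.0, 12.0]
opening: 0.084
```

```bash
python3 st.py; python3 - <<'E'
from h import *
c=cam("wrist");np.save("w8.npy",c,allow_pickle=True)
crop(c,130,150,270,200,2.9,"w8z.png")
c=cam("top");crop(c,260,170,110,90,7,"t8z.png")
E
```

```text
13.8 q6 1.0873649356888113 [ 0.5502 -0.185   0.1037] F [-3.3 -0.  12. ] T [-0.09  1.07  0.12]
keyaw -95.29319517024749 tilt [ 0.0173 -0.0089 -0.9998]
```

View pics/w8z.png

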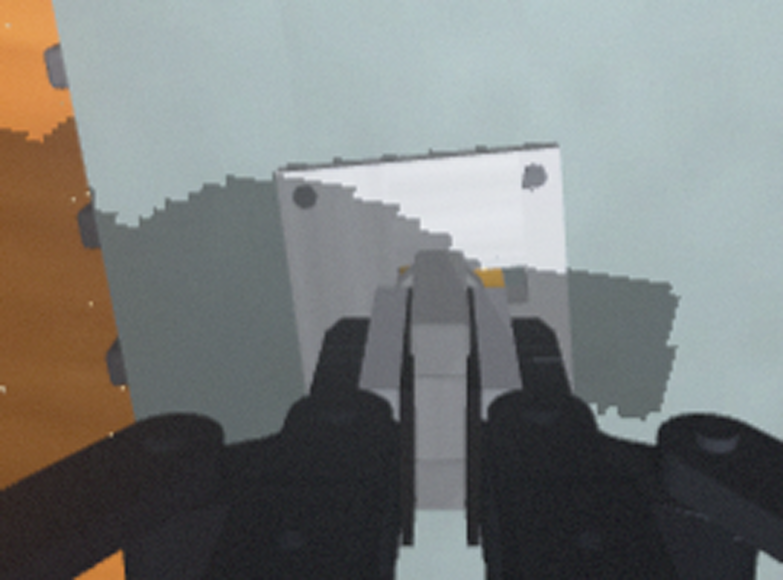

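View pics/t8z.png

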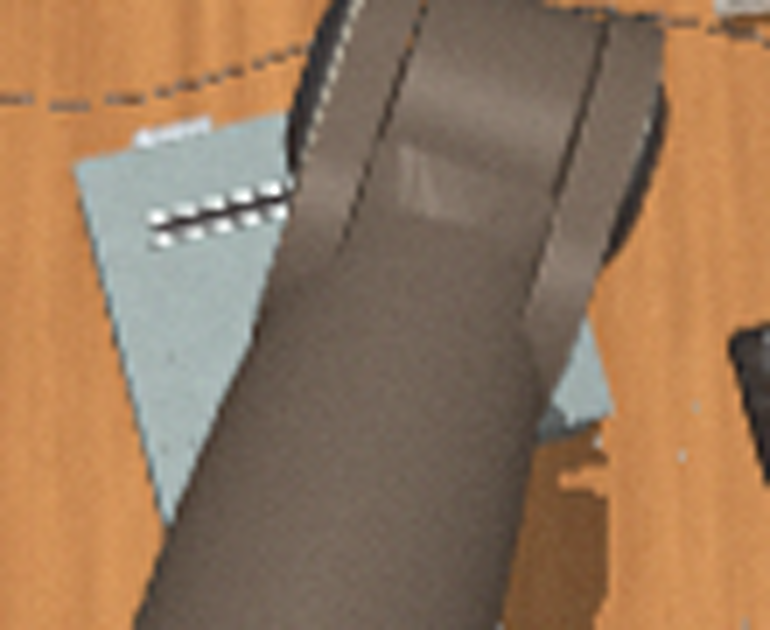

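>>> move_arm([
  [0.03,0.01,-0.005],
  [0.03,0.01,-0.005],
  [0.03,0.01,-0.005],
  [0.03,0.01,-0.005],
], twist=[0.15,0.3,0.3,0.3])

```text
time_s: 14.4
tcp_pos: [0.55, -0.185, 0.1037]
ee_rot: [-0.094, 1.551, 0.076]
force: [-3.6, 0.5, 11.8]
opening: 0.08
```

```bash
python3 st.py
```

```text
14.4 q6 1.1398164902943757 [ 0.55   -0.185   0.1037] F [-3.6  0.5 11.8] T [0.02 1.01 0.19]
keyaw -98.26866633919306 tilt [ 0.019  -0.0107 -0.9998]
```

```bash
python3 - <<'E'
from h import *
c=cam("scene");crop(c,180,110,180,200,3,"s9z.png")
c=cam("wrist");crop(c,0,0,560,420,1.4,"w9.png")
E
```

```text
(no output)
```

View pics/s9z.png

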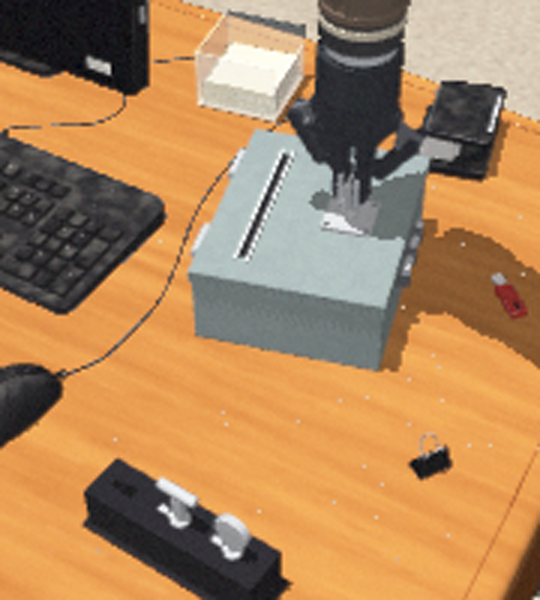

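View pics/w9.png

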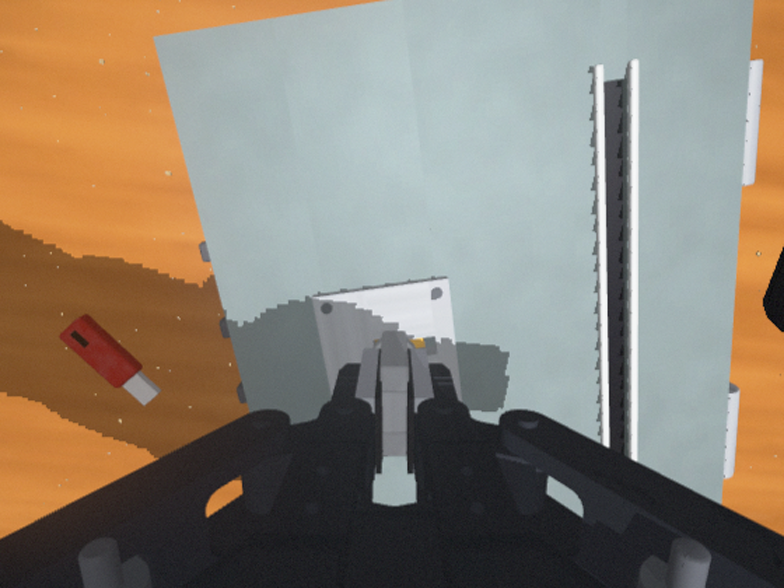

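```bash
python3 -c "
from rig import workorder
workorder.job_done()"; python3 st.py
```

```text
the job is handed in; nothing more can be done
the job is handed in; nothing more can be done
```

I took the square-bow key from the far pocket of the stand, lined its bit up with the keyhole and pushed it home, wiggling it past the sticky pins. I then turned it clockwise to the stop and handed the job in with the key still gripped and held turned. The clock read about 14.5 s.

**Key home:** The TCP stayed at z = 0.1037 m through the whole turn, with 10.5–12 N of downward push. That is the height worked out for the collar lying on the lock face. The largest force I read was about 21 N.

**Lock at the stop:** The gripper has turned 98° from the lined-up position. The stop is only inferred, because I could not read the lock's angle or clearly see the bolt. The torque about the vertical rose from 0.01 N m at 83° to 0.19 N m, well above the 0.07 N m return spring. The last few degrees are probably give in the grip rather than turning of the key.

**Other things:** The last pictures show the other two keys in the stand. The clip, memory stick and punch look undisturbed. The tape roll and marker were out of view in those last pictures, but nothing went near them.

**Small disagreements:** The tool ended tilted about 0.02 rad. The TCP ended about 1–1.5 mm off its planned position sideways, with under 4 N of side force.

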